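# Charge the milling flask and run it on the touch mixer

## Task

Tip the five steel balls out of the steel scoop into the mouth of the round flask, then stand the empty scoop upright on the bench. Then take the flask out of its cork dish and press it down upright into the sprung ring on the mixer until the ring is as good as fully down; finish still holding the flask pressed down there, with all five balls in it. Leave the other things on the bench where they are.

Things in the scene. Friction and masses are not known exactly. Their poses are not given: they have to be found in the camera images.
- scoop: Open steel cup with a black round handle, 120 g. Origin: centre of its underside, z up. Cup 46 mm high, outer diameter 40 mm at the foot, 74 mm at the rim, wall 3 mm, floor 4 mm. The handle runs level along its own -x: diameter 14 mm, axis 40 mm up, ending 124 mm from the cup's axis. The walls flare by 20 degrees; all balls roll out by a 90 degree tilt.
- scoop_grip (a point): Point on the axis of the scoop's handle, 90 mm from the cup's axis (scoop frame -90, 0, 40 mm), a good place to pinch across the handle.
- scoop_rim (a point): Centre of the scoop's mouth, level with the rim (46 mm above its underside).
- ball0: Steel milling ball, diameter 14 mm, 11.5 g; one of five loose in the scoop at the start. Origin at its centre.
- ball1: Steel milling ball, diameter 14 mm, 11.5 g; one of five loose in the scoop at the start. Origin at its centre.
- ball2: Steel milling ball, diameter 14 mm, 11.5 g; one of five loose in the scoop at the start. Origin at its centre.
- ball3: Steel milling ball, diameter 14 mm, 11.5 g; one of five loose in the scoop at the start. Origin at its centre.
- ball4: Steel milling ball, diameter 14 mm, 11.5 g; one of five loose in the scoop at the start. Origin at its centre.
- flask: Round clear glass flask with a wide straight neck, 134 mm high, 200 g, in the cork dish at the start. Origin: centre of its underside, z up. Flat foot 36 mm wide, 68 mm wide 12 mm up, belly 90 mm wide from 34 to 50 mm up; neck of outer diameter 66 mm from 74 mm up to the rim; mouth 60 mm inside (wall 3 mm). Pinch the neck from above.
- rest: Low cork dish the flask stands in, fixed to the bench: outer diameter 110 mm, 18 mm high, inside diameter 86 mm, floor 5 mm thick. Origin at the centre of its underside.
- mixer: Touch-run mixer, fixed to the bench: white box 120 x 120 mm, top at 55 mm above the bench, with a sprung aluminium ring above it. Origin at the centre of its underside, ring centred over it.
- seat (a point): Centre of the sprung ring's top face; moves with the ring: 90 mm above the bench when up, 72 mm when down. Ring: outer diameter 92 mm, hole 60 mm, 10 mm thick. The flask's foot goes into the hole and its cone rests on the hole's edge, underside about 9 mm below the ring's top.
- cradle (a joint): How far the sprung ring is pressed down, in m: 0 up, 0.018 fully down on its stop. The spring pushes up with about 1.5 N at 0, growing evenly to 15 N at 0.018.
- puck: Bystander: black resin specimen puck, diameter 32 mm, 22 mm high. Origin at the centre of its underside.
- objective: Bystander: steel microscope objective, diameter 34 mm, 46 mm high, standing. Origin at the centre of its underside.
- duster: Bystander: aluminium solvent bottle with a black cap, diameter 66 mm, 190 mm high. Origin at the centre of its underside.

How it is judged (in metres and radians):
On the way, in this order (a step that is already met when the one before it is completed fails the run):
1. all five balls have gone down the flask's neck while the scoop is tipped (horizontal distance between each of ball0, ball1, ball2, ball3, ball4 and flask below 0.05 m and z of ball0 in the frame of flask between 0 and 0.11 m and z of ball1 in the frame of flask between 0 and 0.11 m and z of ball2 in the frame of flask between 0 and 0.11 m and z of ball3 in the frame of flask between 0 and 0.11 m and z of ball4 in the frame of flask between 0 and 0.11 m and angle between scoop's own z axis and vertical above 0.6 rad), for 0.1 s.
2. the empty scoop stands upright on the bench, let go (height (world z) of scoop below 0.006 m and angle between scoop's own z axis and vertical below 0.1 rad and contact force between the fingers and scoop below 0.1 N), for 0.2 s.
3. the robot presses the flask down into the sprung ring (value of joint cradle above 0.014 m and contact force between flask and mixer above 6 N and contact force between the fingers and flask above 2 N), for 0.3 s.
At the end, for the whole second after the job is handed in: Through the last second the fingers hold the flask pressed into the ring: ring at least 14 of its 18 mm down under more than 6 N, flask within 8 mm of its centre, upright within 8 degrees, still, foot 4 mm or more below the ring top. All five balls in the flask; scoop upright on the bench (all of step 3 and horizontal distance between flask and seat below 0.008 m and angle between flask's own z axis and vertical below 0.14 rad and linear speed of flask below 0.02 m/s and z of flask in the frame of seat below -0.004 m and horizontal distance between each of ball0, ball1, ball2, ball3, ball4 and flask below 0.05 m and z of ball0 in the frame of flask between 0 and 0.1 m and z of ball1 in the frame of flask between 0 and 0.1 m and z of ball2 in the frame of flask between 0 and 0.1 m and z of ball3 in the frame of flask between 0 and 0.1 m and z of ball4 in the frame of flask between 0 and 0.1 m and height (world z) of scoop below 0.006 m and angle between scoop's own z axis and vertical below 0.1 rad); the arm keeps its last pose, push and grip.
It fails at once if a bystander (puck, objective, bottle) is shifted by more than 25 mm (distance of any of puck, objective, duster from where it was at the start of the episode above 0.025 m).
It also fails if it takes over 72 s, if anything falls off the work surface, if the arm or the gripper's body presses on something with over 40 N, if the wrist force passes 120 N, or if a joint passes its speed limit or range.

## Robot

A 7-joint arm with a two-finger parallel gripper is mounted at the origin on the work surface. World frame = base frame: x ahead of the robot, y to its left, z up, the work surface at z = 0. Lengths are in m, angles in degrees, forces in N, time in s.
With the tool pointing down it reaches from about 0.4 to 0.75 m from the base axis. Payload 19.5 kg.
Tool frame: the origin (TCP) lies on the centre line of the jaws, within the pads' length; the fingertips stand 8 mm ahead of it and the grasp point (between the pads) lies 11 mm behind it; z points along the fingers, y is the line along which they close (so a half turn about z gives the same grasp; the last joint's range is limited). The gripper opens to 85 mm and grips with 20 to 120 N. Pads are 22 mm wide; open, the fingers measure 114 mm over their backs; the gripper's body (76 mm by 85 mm) begins 54 mm behind the grasp point. The pads swing forward as they close: fully open they stand 13 mm farther back than shut.
Start: joints at [67.684, 40.479, -1.581, 85.061, 1.261, 54.483, -4.326], TCP at [0.196, -0.541, 0.239] pointing down, gripper open.
Joint ranges: [-155.06, 155.06], [-18.47, 123.98], [-90, 86.84], [0, 140.48], [-83.41, 263.41], [0, 116], [-161.91, 161.91]. Speed limits (degrees/s): [108.29, 108.29, 147.25, 147.25, 172.46, 172.46, 172.46].

## Interface

Orientations are given as [roll, pitch, yaw] about the fixed x, y, z axes, in that order (R = Rz(yaw) Ry(pitch) Rx(roll)).
In Python, from bench import arm gives the robot as it stands.
- The arm moves only by the tool servo_tool, never from a script. Its argument "motion" is one flat list of numbers, 7 for each row, row after row: the turn, a rotation vector about the world's x, y, z in units of 6 degrees (1.0 is 6 degrees), then the shift along the world's x, y, z in units of 50 mm (1.0 is 50 mm), then the closure, from 0 (fully open) to 1 (shut). In form: [ax, ay, az, dx, dy, dz, hand, ax, ay, az, dx, dy, dz, hand, ...]. A call has 1 to 20 rows; each row shifts and turns the commanded pose from where the row before left it; what a row does not reach is not made up. A row lasts 1/8 s, in which the tool goes at most 62.5 mm and 10.7 degrees, less where a joint would pass 70% of its speed; a pose out of reach is approached as far as the arm can. A call is refused whole if a number of a shift passes 1 or a number of a turn 1, either way. A call with a gripper value outside its range is refused whole. The fingers move at their own pace and stop on an object; "force" is the grip in N (left out, the last holds). Time passes only in rows, so rows that do not move let the fingers close. It gives the time, the measured TCP pose, the force, the opening and the grip force at its end, in the units of the state.
- arm.get_state(): the state, without advancing time (a new reading comes with each control period).
- arm.read_camera(name): name is "scene" or "top" or "wrist"; returns a dict with "pixels" (400x640x3 uint8, blue, green, red), "range_z" (400x640 float32, m along the optical axis (not along the pixel's ray), 0 where there is no reading), "vertical_fov" (degrees; the focal length in pixels is half the picture's height over the tangent of half this angle, whatever the lens; pixels are square), "cx", "cy" (the principal point, pixels), "distortion" ([k1, k2, p1, p2, k3] as OpenCV has them; the pictures are not rectified), "T" (4x4, takes a point from camera to world coordinates). Camera axes: x right, y down, z forward; pixel columns grow to the right and rows downward; lengths in m; the calibration is good to about 2 mm. A picture is of the moment at which its call begins.
- arm.sign_off(): hands the job in; it is judged then, once.
The state is a dict: "time": time; "joints": joint angles; "joint_velocities": joint speeds; "joint_torque": joint torques, N m; "tool_pos": TCP position; "tcp_rot": TCP orientation; "ft_force": force on the tool from outside, world axes, zero at the start; "torque": the same for the moment, N m; "gripper_width": finger opening in m; "grip_force": force on a finger pad.
Only numpy, scipy, OpenCV 4.12 (cv2) and the standard library are available. Lean on these libraries where they do the work, as an engineer would, in place of code of your own. Each camera call takes 0.05 s, during which the arm holds its last target. There are 200 camera calls.

## Working session

There is one attempt and no reset: what is moved stays moved. The work goes in short steps, Python scripts to look and compute and a tool call to move; the robot and the scene stay as the last step left them, time stands still between calls to the robot, and variables do not carry over. Pictures are saved under pics/ and viewed, at most 10 in all, crops included, and the job is handed in when it is done.

Besides the shell and the picture viewer there is one more tool, called as name(argument=value, ...) on one line, values as JSON. servo_tool: Moves the arm, as the interface text tells. Its arguments: {"type":"object","properties":{"motion":{"type":"array"},"force":{"type":"number"}},"required":["motion"]}

```bash
mkdir -p pics; cat > h.py <<'E'
import numpy as np, cv2
from bench import arm
def cam(n):
    c=arm.read_camera(n); c['f']=200/np.tan(np.radians(c['vertical_fov'])/2)
    c['K']=np.array([[c['f'],0,c['cx']],[0,c['f'],c['cy']],[0,0,1]]); c['D']=np.array(c['distortion'],float); c['T']=np.array(c['T']); return c
def cloud(c):
    v,u=np.mgrid[0:400,0:640]; p=np.stack([u,v],-1).reshape(-1,1,2).astype(float)
    n=cv2.undistortPoints(p,c['K'],c['D']).reshape(400,640,2)
    z=np.array(c['range_z'])[...,None]; P=np.concatenate([n*z,z],-1)
    W=P@c['T'][:3,:3].T+c['T'][:3,3]; W[z[...,0]==0]=np.nan; return W
def onplane(c,uv,h):
    n=cv2.undistortPoints(np.array(uv,float).reshape(-1,1,2),c['K'],c['D']).reshape(-1,2)
    d=np.c_[n,np.ones(len(n))]@c['T'][:3,:3].T; o=c['T'][:3,3]
    return o+d*((h-o[2])/d[:,2])[:,None]
E
python3 - <<'E'
from h import *
a=[cam(n) for n in('scene','top')]
for c,n in zip(a,('scene','top')): cv2.imwrite(f'pics/{n}1.png',c['pixels']); print(c['T'].round(3).tolist(),c['f']); np.save(n+'.npy',cloud(c))
print(arm.get_state())
E
```

```text
[[0.308, 0.798, -0.518, 1.096], [0.951, -0.256, 0.171, -0.087], [0.004, -0.545, -0.838, 0.976], [0.0, 0.0, 0.0, 1.0]] 430.17483441361594
[[0.01, -0.983, 0.181, 0.35], [-1.0, -0.008, 0.012, 0.075], [-0.01, -0.181, -0.983, 1.204], [0.0, 0.0, 0.0, 1.0]] 459.5756941197521
{'time': 0.1, 'joints': array([67.68614873, 40.5092421 , -1.58219243, 85.07964148,  1.26191425,
       54.48402662, -4.32720787]), 'joint_velocities': array([ 0.0085033 , -0.01837692,  0.00208379, -0.01949401,  0.15731149,
       -0.03724496,  0.02066559]), 'joint_torque': array([ 4.49856001e-03, -8.84293485e+01,  1.23785142e+00, -2.36451495e+01,
        1.72393589e-02,  5.13631720e-03, -1.07118527e-06]), 'tool_pos': array([ 0.1958691 , -0.54037588,  0.23889399]), 'tcp_rot': array([-1.79944535e+02,  2.92350096e-03,  1.99238749e+01]), 'ft_force': array([0.18179793, 0.32187752, 0.22458995]), 'torque': array([ 0.00700132, -0.04494836,  0.0055665 ]), 'grip_force': 0.0, 'gripper_width': 0.08564260671733667}
```

```bash
ls pics
```

```text
scene1.png
top1.png
```

View pics/scene1.png

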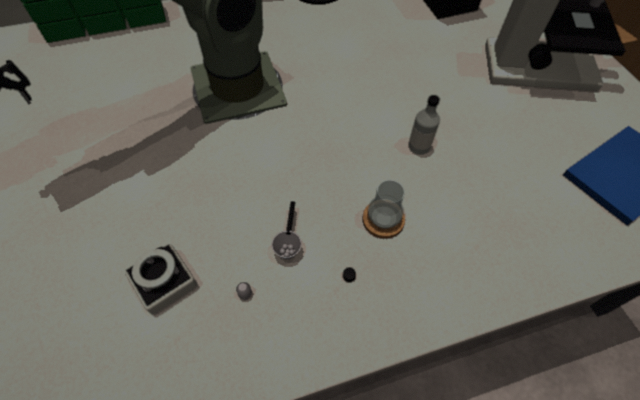

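View pics/top1.png

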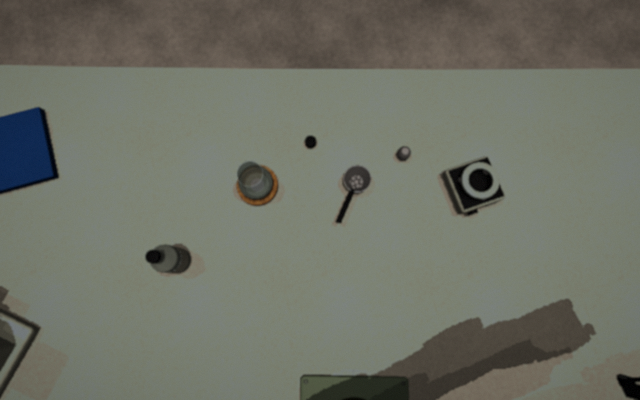

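Scene view: flask in its orange dish (385,215), scoop (287,245) with its handle pointing to the robot, mixer (160,275), puck (349,274), objective (244,290), bottle (424,128). Top view: dish (257,185), scoop cup (356,180), handle end (338,222), ring (481,180).

```bash
python3 - <<'E'
from h import *
for name,boxes in (('top',dict(dish=(225,155,290,215),cup=(335,160,378,200),handle=(330,188,356,228),ring=(455,158,508,202),puck=(300,132,320,152),obj=(393,143,413,163))),
 ('scene',dict(dish=(355,190,412,242),cup=(268,228,306,266),handle=(284,198,300,234),ring=(126,242,182,290)))):
    c=cam(name); W=cloud(c); px=c['pixels']; hsv=cv2.cvtColor(px,cv2.COLOR_BGR2HSV)
    for k,(x0,y0,x1,y1) in boxes.items():
        s=hsv[y0:y1,x0:x1].astype(int); w=W[y0:y1,x0:x1]; z=w[...,2]
        bg=np.median(hsv[y0-6:y0,x0:x1].reshape(-1,3),axis=0)
        if k=='dish': m=(s[...,1]>110)&(s[...,0]<25); h=.018
        elif k=='ring': m=(abs(z-.088)<.012)&(s[...,2]>90); h=.09
        elif k=='cup': m=(z>.012)&(s[...,2]>45); h=.046
        elif k in('handle','puck'): m=s[...,2]<45; h=.04 if k=='handle' else .022
        else: m=z>.02; h=.046
        n,l,st,ce=cv2.connectedComponentsWithStats(m.astype(np.uint8)); i=1+np.argmax(st[1:,4]); m=(l==i).astype(np.uint8)
        ct=max(cv2.findContours(m,cv2.RETR_EXTERNAL,cv2.CHAIN_APPROX_NONE)[0],key=len)[:,0]+[x0,y0]
        P=onplane(c,ct,h); 
        if k=='handle': 
            u=onplane(c,np.argwhere(m)[:,::-1]+[x0,y0],h); mu=u.mean(0)[:2]; d=np.linalg.svd(u[:,:2]-mu,full_matrices=False)[2][0]; t=(u[:,:2]-mu)@d; print(name,k,'mean',mu.round(4),'dir',d.round(3),np.degrees(np.arctan2(d[1],d[0])).round(1),'ends',(mu+d*t.min()).round(4),(mu+d*t.max()).round(4))
        else:
            hull=cv2.convexHull((P[:,:2]*1e4).astype(np.float32).reshape(-1,1,2)); e=cv2.fitEllipse((P[:,:2]*1e4).astype(np.float32)); ec=cv2.minEnclosingCircle(hull)
            print(name,k,'ell',np.round(np.array(e[0])/1e4,4),np.round(np.array(e[1])/1e4,4),'circ',np.round(np.array(ec[0])/1e4,4),round(ec[1]*2/1e4,4),'zmed',np.nanmedian(w[m>0][:,2]).round(4),'col',s[m>0].mean(0).round(),len(P))
    print(name,'table z',np.nanmedian(W[150:300,290:420,2]).round(4))
    cv2.imwrite(f'pics/{name}2.png',cv2.resize(px[120:240,220:520] if name=='top' else px[160:310,110:420],None,fx=2.5,fy=2.5,interpolation=cv2.INTER_CUBIC))
E
```

```text
top dish ell [0.6109 0.2569] [0.0997 0.1059] circ [0.6078 0.255 ] 0.1082 zmed 0.018 col [ 15. 157.  98.] 144
top cup ell [ 0.6225 -0.0072] [0.0693 0.0707] circ [ 0.6212 -0.0068] 0.0743 zmed 0.0297 col [17. 24. 71.] 81
top handle mean [0.5516 0.023 ] dir [-0.915  0.402] 156.3 ends [0.5948 0.004 ] [0.5092 0.0417]
top ring ell [ 0.6092 -0.3078] [0.0879 0.0886] circ [ 0.609  -0.3084] 0.0914 zmed 0.0903 col [ 49.  21. 123.] 102
top puck ell [0.726  0.1154] [0.0253 0.0311] circ [0.7263 0.1162] 0.0318 zmed 0.0209 col [53. 40. 18.] 30
top obj ell [ 0.6913 -0.1283] [0.0316 0.0365] circ [ 0.6907 -0.1286] 0.0383 zmed 0.0407 col [17. 27. 75.] 37
top table z 0.0004
scene dish ell [0.6085 0.2574] [0.0994 0.1185] circ [0.6158 0.2522] 0.1097 zmed 0.0165 col [ 14. 143.  86.] 123
scene cup ell [ 0.6234 -0.008 ] [0.0693 0.0735] circ [ 0.621  -0.0046] 0.0817 zmed 0.0298 col [ 9. 23. 78.] 92
scene handle mean [0.5523 0.0232] dir [ 0.92  -0.392] -23.1 ends [0.5089 0.0417] [0.5935 0.0057]
scene ring ell [ 0.6103 -0.308 ] [0.0888 0.0895] circ [ 0.6103 -0.3077] 0.0921 zmed 0.0899 col [ 30.  20. 125.] 114
scene table z 0.0003
```

servo_tool(motion=[0, 0, 0, 0.5, 0.8, 0, 0, 0, 0, 0, 0.5, 0.8, 0, 0, 0, 0, 0, 0.5, 0.8, 0, 0, 0, 0, 0, 0.5, 0.8, 0, 0, 0, 0, 0, 0.5, 0.8, 0, 0, 0, 0, 0, 0.5, 0.8, 0, 0, 0, 0, 0, 0.5, 0.8, 0, 0, 0, 0, 0, 0.5, 0.8, 0, 0, 0, 0, 0, 0.5, 0.8, 0, 0, 0, 0, 0, 0.5, 0.8, 0, 0, 0, 0, 0, 0.5, 0.8, 0, 0, 0, 0, 0, 0.5, 0.8, 0, 0, 0, 0, 0, 0.5, 0.8, 0, 0, 0, 0, 0, 0.5, 0.8, 0, 0, 1, 0, 0, 0, 0, 0, 0, 1, 0, 0, 0, 0, 0, 0, 1, 0, 0, 0, 0, 0, 0])

```text
time: 2.33
tool_pos: [0.546, 0.0196, 0.2394]
tcp_rot: [-162.8, -6.1, 19.0]
ft_force: [-0.2, 0.7, -0.5]
gripper_width: 0.0852
grip_force: 0.0
```

```bash
python3 - <<'E'
from h import *
s=arm.get_state(); print({k:np.round(s[k],3) for k in('time','joints','tool_pos','tcp_rot')})
c=cam('top'); W=cloud(c); cv2.imwrite('pics/t3.png',cv2.resize(c['pixels'][150:220,220:300],(640,560),interpolation=cv2.INTER_CUBIC))
b=W[235:285,140:205].reshape(-1,3); b=b[b[:,2]>.15]; print('bottle cap',b.mean(0))
w=W[150:220,220:300]; z=w[...,2]; print('flask pts z>.1',np.nanmean(w[z>.1],0) if (z>.1).any() else None,(z>.1).sum())
E
```

```text
{'time': np.float64(2.325), 'joints': array([  8.601,  39.475,  -7.884,  91.3  , -16.93 ,  51.514, -56.772]), 'tool_pos': array([0.546, 0.02 , 0.239]), 'tcp_rot': array([-162.837,   -6.135,   19.018])}
bottle cap [0.40781821 0.45097985 0.18328156]
flask pts z>.1 [0.61094773 0.25655045 0.12540016] 331
```

View pics/t3.png

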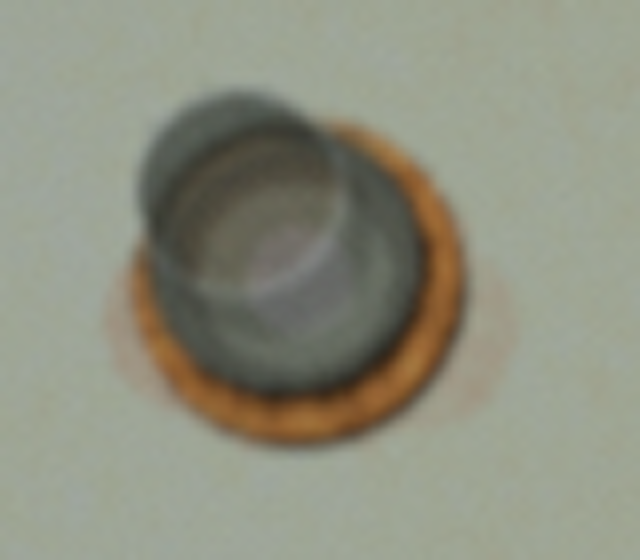

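Flask rim ellipse centre is at about crop (245,195), i.e. top-image pixel (250.6,174.4). The tilt test showed q5 moving toward its short side, so I'll grasp with yaw 156.5 and pour with the tool pointing outward to the right.

servo_tool(motion=[-1, 0, 0, 0, 0, 0, 0, -1, 0, 0, 0, 0, 0, 0, -1, 0, 0, 0, 0, 0, 0, 0, 0, 1, 0, 0, -0.1, 0, 0, 0, 1, 0, 0, -0.1, 0, 0, 0, 1, 0, 0, -0.1, 0, 0, 0, 1, 0, 0, -0.1, 0, 0, 0, 1, 0, 0, -0.1, 0, 0, 0, 1, 0, 0, -0.1, 0, 0, 0, 1, 0, 0, -0.1, 0, 0, 0, 1, 0, 0, -0.1, 0, 0, 0, 1, 0, 0, -0.1, 0, 0, 0, 1, 0, 0, -0.1, 0, 0, 0, 1, 0, 0, -0.1, 0, 0, 0, 1, 0, 0, -0.1, 0, 0, 0, 1, 0, 0, -0.1, 0, 0, 0, 1, 0, 0, -0.1, 0, 0, 0, 1, 0, 0, -0.1, 0, 0, 0, 1, 0, 0, -0.1, 0, 0, 0, 1, 0, 0, -0.1, 0])

```text
time: 4.88
tool_pos: [0.5461, 0.0196, 0.1541]
tcp_rot: [-180.0, 0.1, 122.1]
ft_force: [-0.2, -1.2, 0.7]
gripper_width: 0.0855
grip_force: 0.0
```

servo_tool(motion=[0, 0, 1, 0, 0, 0, 0, 0, 0, 1, 0, 0, 0, 0, 0, 0, 1, 0, 0, 0, 0, 0, 0, 1, 0, 0, 0, 0, 0, 0, 1, 0, 0, 0, 0, 0, 0, 0.75, 0, 0, 0, 0, 0, 0, 0, 0, 0, 0, 0, 0, 0, 0, 0, 0, 0, 0])

```text
time: 5.88
tool_pos: [0.546, 0.0195, 0.1542]
tcp_rot: [-180.0, 0.0, 156.3]
ft_force: [0.6, 0.0, 0.3]
gripper_width: 0.085
grip_force: 0.0
```

```bash
python3 - <<'E'
from h import *
s=arm.get_state(); print({k:np.round(s[k],4) for k in('time','joints','tool_pos','tcp_rot')})
c=cam('wrist'); W=cloud(c); cv2.imwrite('pics/w4.png',c['pixels']); np.save('w4.npy',W)
m=(c['pixels'].max(2)<40)&(W[...,2]>.025)&(W[...,2]<.06)&(np.hypot(W[...,0]-.54,W[...,1]-.028)<.05)
n,l,st,_=cv2.connectedComponentsWithStats(m.astype(np.uint8)); m=l==1+np.argmax(st[1:,4])
u=onplane(c,np.argwhere(m)[:,::-1],.043)[:,:2]; mu=u.mean(0); d=np.linalg.svd(u-mu,full_matrices=False)[2][0]; print(m.sum(),mu,np.degrees(np.arctan2(d[1],d[0])), 'y at grip x .54:',mu+d*(.54-mu[0])/d[0])
t=cam('top')
for h in(.139,): print('rim',onplane(t,[[250.6,174.4]],h))
E
```

```text
{'time': np.float64(5.875), 'joints': array([ 11.8695,  47.673 , -33.6931,  96.5863,  34.4701,  46.5202,
        28.7361]), 'tool_pos': array([0.546 , 0.0195, 0.1542]), 'tcp_rot': array([-1.799712e+02,  1.940000e-02,  1.563307e+02])}
1157 [0.54477373 0.02534606] -23.02743479771273 y at grip x .54: [0.54       0.02737509]
rim [[0.60667815 0.2526062  0.139     ]]
```

View pics/w4.png

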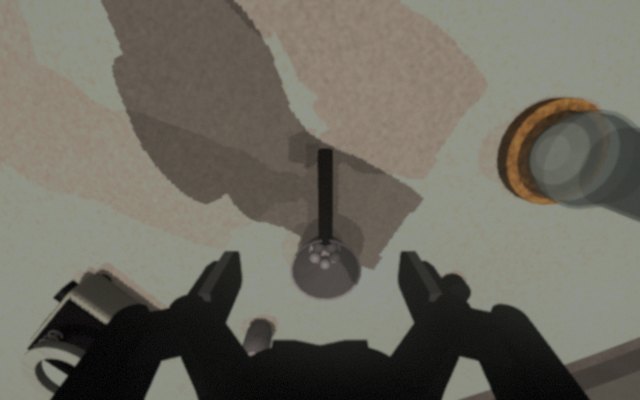

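Wrist view: handle (325,150)–(325,240) runs straight between the jaws, cup at (326,268) with five balls. Descend and grip.

servo_tool(motion=[0, 0, 0, -0.06, 0.08, -0.25, 0, 0, 0, 0, -0.06, 0.08, -0.25, 0, 0, 0, 0, 0, 0, -0.25, 0, 0, 0, 0, 0, 0, -0.25, 0, 0, 0, 0, 0, 0, -0.25, 0, 0, 0, 0, 0, 0, -0.25, 0, 0, 0, 0, 0, 0, -0.25, 0, 0, 0, 0, 0, 0, -0.25, 0, 0, 0, 0, 0, 0, -0.25, 0, 0, 0, 0, 0, 0, -0.25, 0, 0, 0, 0, 0, 0, 0, 0, 0, 0, 0, 0, 0, 0, 1, 0, 0, 0, 0, 0, 0, 1, 0, 0, 0, 0, 0, 0, 1, 0, 0, 0, 0, 0, 0, 1, 0, 0, 0, 0, 0, 0, 1, 0, 0, 0, 0, 0, 0, 1, 0, 0, 0, 0, 0, 0, 1], force=100)

```text
time: 8.22
tool_pos: [0.54, 0.0275, 0.0293]
tcp_rot: [-180.0, 0.0, 156.4]
ft_force: [0.1, 1.1, 1.3]
gripper_width: 0.0111
grip_force: 97.5
```

servo_tool(motion=[0, 0, 0, 0, 0, 0.06, 1, 0, 0, 0, 0, 0, 0.12, 1, 0, 0, 0, 0, 0, 0.22, 1, 0, 0, 0, 0, 0, 0.3, 1, 0, 0, 0, 0, 0, 0.3, 1, 0, 0, 0, 0, 0, 0.3, 1, 0, 0, 0, 0, 0, 0.3, 1, 0, 0, 0, 0, 0, 0.3, 1, 0, 0, 0, 0, 0, 0.3, 1, 0, 0, 0, 0, 0, 0.3, 1, 0, 0, 0, 0, 0, 0.3, 1, 0, 0, 0, 0, 0, 0.3, 1, 0, 0, 0, 0, 0, 0.3, 1, 0, 0, 0, 0, 0, 0.2, 1, 0, 0, 0, 0, 0, 0.2, 1, 0, 0, 0, 0, 0, 0, 1])

```text
time: 10.22
tool_pos: [0.5401, 0.0275, 0.2198]
tcp_rot: [180.0, 0.0, 156.4]
ft_force: [0.2, -0.5, -1.8]
gripper_width: 0.0112
grip_force: 97.9
```

```bash
python3 - <<'E'
from h import *
s=arm.get_state(); print({k:np.round(s[k],4) for k in('joints','tool_pos','tcp_rot','gripper_width','ft_force')})
T=s['tool_pos']
for n in('wrist','top','scene'):
    c=cam(n); W=cloud(c)
    if n=='wrist': cv2.imwrite('pics/w5.png',c['pixels'])
    q=W[(np.hypot(W[...,0]-.6225,W[...,1]+.008)<.05)&(W[...,2]>.05)]
    print(n,len(q),q.mean(0).round(4),np.percentile(q,[2,98],axis=0).round(4).tolist())
c=cam('top');W=cloud(c)
q=W[(np.hypot(W[...,0]-.61,W[...,1]-.256)<.06)&(W[...,2]>.08)]; print('flask',len(q),np.percentile(q,[1,50,99],axis=0).round(4).tolist())
q=q[q[:,2]>.13]; print(len(q)); 
if len(q)>5: print(cv2.minEnclosingCircle((q[:,:2]*1e3).astype(np.float32)))
c=cam('scene');W=cloud(c)
q=W[(np.hypot(W[...,0]-.61,W[...,1]-.256)<.06)&(W[...,2]>.08)];print('flask',len(q),np.percentile(q,[1,50,99],axis=0).round(4).tolist())
q=q[q[:,2]>.13]; print(len(q)); 
if len(q)>5: print(cv2.minEnclosingCircle((q[:,:2]*1e3).astype(np.float32)))
E
```

```text
{'joints': array([ 12.8654,  42.3827, -37.0717,  93.3359,  29.9479,  54.5241,
        31.6524]), 'tool_pos': array([0.5401, 0.0275, 0.2198]), 'tcp_rot': array([1.799852e+02, 3.670000e-02, 1.564230e+02]), 'gripper_width': np.float64(0.0112), 'ft_force': array([ 0.1773, -0.5224, -1.8208])}
wrist 329 [0.5906 0.0052 0.2175] [[0.5756, -0.0105, 0.191], [0.6084, 0.0161, 0.2362]]
top 329 [0.589  0.0121 0.5636] [[0.5739, -0.0082, 0.5356], [0.6067, 0.0309, 0.5814]]
scene 3304 [0.5973 0.0022 0.4281] [[0.5743, -0.0344, 0.1976], [0.6471, 0.0286, 0.5751]]
flask 438 [[0.5776, 0.2232, 0.0805], [0.6124, 0.2567, 0.1185], [0.6418, 0.2873, 0.1425]]
152
((609.8076171875, 255.80044555664062), 33.21049499511719)
flask 777 [[0.5793, 0.2223, 0.0807], [0.6122, 0.2548, 0.1147], [0.6436, 0.2867, 0.141]]
194
((610.9710083007812, 255.27488708496094), 33.91845703125)
```

View pics/w5.png

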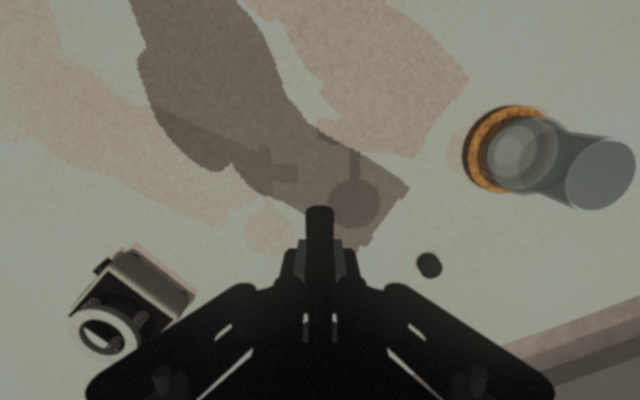

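Scoop is held (handle end at (320,208)), flask centre (0.610, 0.2555), rim ≈0.140. Carrying with a yaw of +94°.

servo_tool(motion=[0, 0, 0.3, 0.02, 0.05, 0, 1, 0, 0, 0.6, 0.04, 0.09, 0, 1, 0, 0, 0.85, 0.06, 0.14, 0, 1, 0, 0, 0.85, 0.06, 0.14, 0, 1, 0, 0, 0.85, 0.06, 0.14, 0, 1, 0, 0, 0.85, 0.06, 0.14, 0, 1, 0, 0, 0.85, 0.06, 0.14, 0, 1, 0, 0, 0.85, 0.06, 0.14, 0, 1, 0, 0, 0.85, 0.06, 0.14, 0, 1, 0, 0, 0.85, 0.06, 0.14, 0, 1, 0, 0, 0.85, 0.06, 0.14, 0, 1, 0, 0, 0.85, 0.06, 0.14, 0, 1, 0, 0, 0.85, 0.08, 0.17, 0, 1, 0, 0, 0.85, 0.08, 0.17, 0, 1, 0, 0, 0.85, 0.08, 0.17, 0, 1, 0, 0, 0.85, 0.08, 0.17, 0, 1, 0, 0, 0.85, 0.08, 0.17, 0, 1, 0, 0, 0.85, 0.08, 0.17, 0, 1, 0, 0, 0.7, 0.08, 0.17, 0, 1, 0, 0, 0.4, 0.04, 0.09, 0, 1])

```text
time: 12.98
tool_pos: [0.603, 0.169, 0.219]
tcp_rot: [180.0, -0.0, -109.8]
ft_force: [1.0, -0.2, -1.9]
gripper_width: 0.0111
grip_force: 97.9
```

```bash
python3 - <<'E'
from h import *
s=arm.get_state(); print({k:np.round(s[k],4) for k in('time','joints','tool_pos','tcp_rot')})
c=cam('scene'); cv2.imwrite('pics/s6.png',cv2.resize(c['pixels'][100:300,250:530],(784,560),interpolation=cv2.INTER_CUBIC))
E
```

```text
{'time': np.float64(12.975), 'joints': array([  4.5826,  55.3718, -58.6573,  73.9698,  46.5978,  75.2661,
       106.7246]), 'tool_pos': array([0.603, 0.169, 0.219]), 'tcp_rot': array([ 1.799863e+02, -3.500000e-03, -1.097798e+02])}
```

View pics/s6.png

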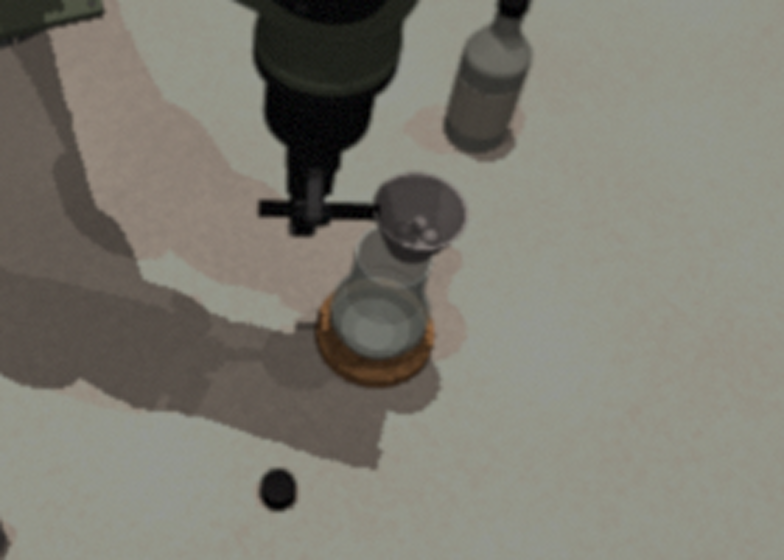

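Scoop sits level over the flask (cup at (420,210), flask mouth just below). Begin the tilt.

servo_tool(motion=[-0.171, -0.47, 0, 0.01, -0.02, -0.04, 1, -0.342, -0.94, 0, 0.01, -0.02, -0.04, 1, -0.342, -0.94, 0, 0.01, -0.02, -0.04, 1, -0.342, -0.94, 0, 0.01, -0.02, -0.04, 1, -0.342, -0.94, 0, 0.01, -0.02, -0.04, 1, -0.342, -0.94, 0, 0.01, -0.02, -0.04, 1, -0.342, -0.94, 0, 0.01, -0.02, -0.04, 1, -0.171, -0.47, 0, 0.01, -0.02, -0.04, 1])

```text
time: 14.02
tool_pos: [0.6065, 0.1612, 0.2031]
tcp_rot: [-137.9, 0.0, -109.9]
ft_force: [0.0, 0.2, -2.2]
gripper_width: 0.0112
grip_force: 98.1
```

```bash
cat > st.py <<'E'
from h import *
from scipy.spatial.transform import Rotation as R
s=arm.get_state(); print({k:np.round(s[k],4) for k in('time','joints','tool_pos','tcp_rot')})
M=R.from_euler('xyz',s['tcp_rot'],degrees=True).as_matrix(); print('toolx',M[:,0].round(3),'tooly',M[:,1].round(3),'toolz',M[:,2].round(3),'H',(s['tool_pos']-.011*M[:,2]).round(4))
E
python3 st.py
```

```text
{'time': np.float64(14.025), 'joints': array([-12.0761,  47.3028, -37.8004, 112.2109,  97.8713,  59.2175,
        44.0146]), 'tool_pos': array([0.6065, 0.1612, 0.2031]), 'tcp_rot': array([-1.378724e+02,  3.100000e-03, -1.098581e+02])}
toolx [-0.34  -0.941 -0.   ] tooly [-0.698  0.252 -0.671] toolz [ 0.631 -0.228 -0.742] H [0.5996 0.1637 0.2113]
```

servo_tool(motion=[-0.342, -0.94, 0, 0.012, -0.004, -0.05, 1, -0.342, -0.94, 0, 0.012, -0.004, -0.05, 1, -0.342, -0.94, 0, 0.012, -0.004, -0.05, 1, -0.342, -0.94, 0, 0.012, -0.004, -0.05, 1, 0, 0, 0, 0, 0, 0, 1])

```text
time: 14.65
tool_pos: [0.6087, 0.1605, 0.1915]
tcp_rot: [-114.1, -0.1, -109.9]
ft_force: [0.3, -0.9, -2.0]
gripper_width: 0.0108
grip_force: 98.2
```

```bash
python3 st.py
```

```text
{'time': np.float64(14.65), 'joints': array([-24.0002,  58.2559, -29.3004, 123.5307, 116.7412,  86.7921,
        13.6681]), 'tool_pos': array([0.6087, 0.1605, 0.1915]), 'tcp_rot': array([-114.1389,   -0.1499, -109.879 ])}
toolx [-0.34  -0.94   0.003] tooly [-0.385  0.137 -0.913] toolz [ 0.858 -0.311 -0.409] H [0.5993 0.1639 0.196 ]
```

servo_tool(motion=[-0.142, -0.39, 0, 0.002, 0, 0.01, 1, -0.142, -0.39, 0, 0.002, 0, 0.01, 1, -0.142, -0.39, 0, 0.002, 0, 0.01, 1, -0.142, -0.39, 0, 0.002, 0, 0.01, 1, -0.142, -0.39, 0, 0.002, 0, 0.01, 1, -0.142, -0.39, 0, 0.002, 0, 0.01, 1, 0, 0, 0, 0, 0, 0, 1, 0, 0, 0, 0, 0, 0, 1, 0, 0, 0, 0, 0, 0, 1])

```text
time: 15.78
tool_pos: [0.6101, 0.1594, 0.1967]
tcp_rot: [-99.1, 0.0, -110.0]
ft_force: [-0.5, -0.4, -2.0]
gripper_width: 0.0109
grip_force: 98.2
```

```bash
python3 st.py; python3 - <<'E'
from h import *
c=cam('scene'); cv2.imwrite('pics/s7.png',cv2.resize(c['pixels'][120:260,310:470],(800,700),interpolation=cv2.INTER_CUBIC)[:600])
E
```

```text
{'time': np.float64(15.775), 'joints': array([-29.5733,  66.7701, -23.14  , 124.7882, 119.0954, 104.046 ,
         2.1562]), 'tool_pos': array([0.6101, 0.1594, 0.1967]), 'tcp_rot': array([-9.907300e+01,  1.280000e-02, -1.100323e+02])}
toolx [-0.343 -0.939 -0.   ] tooly [-0.148  0.054 -0.987] toolz [ 0.928 -0.338 -0.158] H [0.5999 0.1631 0.1984]
```

View pics/s7.png

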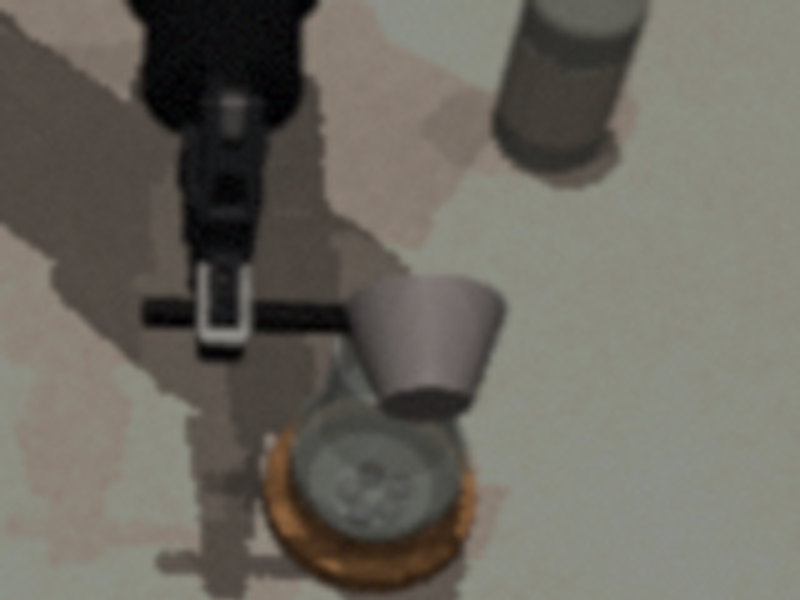

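Balls show inside the flask around (370,490), about five of them; scoop is tipped 81°. A few more degrees to be sure, then tilt back and check.

servo_tool(motion=[-0.114, -0.313, 0, 0, 0, 0.01, 1, -0.114, -0.313, 0, 0, 0, 0.01, 1, -0.114, -0.313, 0, 0, 0, 0.01, 1, 0, 0, 0, 0, 0, 0, 1, 0, 0, 0, 0, 0, 0, 1, 0, 0, 0, 0, 0, 0, 1])

```text
time: 16.58
tool_pos: [0.61, 0.1596, 0.198]
tcp_rot: [-93.0, -0.0, -110.0]
ft_force: [0.0, 0.0, -1.1]
gripper_width: 0.011
grip_force: 98.2
```

```bash
python3 st.py
```

```text
{'time': np.float64(16.575), 'joints': array([-31.3263,  70.414 , -20.4423, 124.0295, 119.0469, 110.0882,
        -1.6709]), 'tool_pos': array([0.61  , 0.1596, 0.198 ]), 'tcp_rot': array([-9.304040e+01, -8.200000e-03, -1.100002e+02])}
toolx [-0.342 -0.94   0.   ] tooly [-0.05   0.018 -0.999] toolz [ 0.938 -0.342 -0.053] H [0.5997 0.1634 0.1986]
```

servo_tool(motion=[0.342, 0.94, 0, 0, 0, 0.1, 1, 0.342, 0.94, 0, 0, 0, 0.1, 1, 0.342, 0.94, 0, 0, 0, 0.1, 1, 0.342, 0.94, 0, 0, 0, 0.1, 1, 0.342, 0.94, 0, 0, 0, 0.1, 1, 0.342, 0.94, 0, -0.08, -0.25, 0, 1, 0.342, 0.94, 0, -0.08, -0.25, 0, 1, 0.342, 0.94, 0, -0.08, -0.25, 0, 1, 0.342, 0.94, 0, -0.08, -0.25, 0, 1, 0.342, 0.94, 0, -0.08, -0.25, 0, 1, 0.342, 0.94, 0, -0.08, -0.25, 0, 1, 0.342, 0.94, 0, -0.08, -0.25, 0, 1, 0.342, 0.94, 0, -0.08, -0.25, 0, 1, 0.342, 0.94, 0, -0.08, -0.25, 0, 1, 0.171, 0.47, 0, -0.08, -0.26, 0, 1, 0, 0, 0, -0.08, -0.26, 0, 1, 0, 0, 0, -0.08, -0.26, 0, 1, 0, 0, 0, -0.08, -0.26, 0, 1, 0, 0, 0, -0.08, -0.26, 0, 1])

```text
time: 18.95
tool_pos: [0.5536, -0.0186, 0.223]
tcp_rot: [180.0, -0.0, -109.9]
ft_force: [0.8, -0.6, -1.9]
gripper_width: 0.011
grip_force: 98.1
```

```bash
python3 st.py; python3 - <<'E'
from h import *
c=cam('scene'); cv2.imwrite('pics/s8.png',cv2.resize(c['pixels'][150:290,240:440],(800,560),interpolation=cv2.INTER_CUBIC))
E
```

```text
{'time': np.float64(18.95), 'joints': array([ 23.8315,  47.2622, -52.506 ,  90.0717,  40.662 ,  63.4144,
       121.3387]), 'tool_pos': array([ 0.5536, -0.0186,  0.223 ]), 'tcp_rot': array([ 1.799774e+02, -1.390000e-02, -1.099494e+02])}
toolx [-0.341 -0.94   0.   ] tooly [-0.94   0.341  0.   ] toolz [-0. -0. -1.] H [ 0.5536 -0.0186  0.234 ]
```

View pics/s8.png

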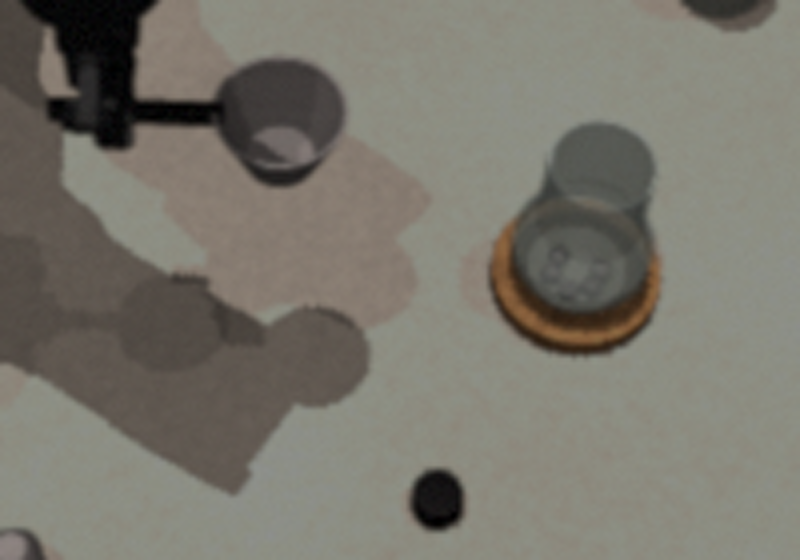

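Cup at (280,140) is empty, and the balls lie in the flask at (575,275). Lower the scoop.

servo_tool(motion=[0, 0, 0, 0, 0, -0.3, 1, 0, 0, 0, 0, 0, -0.3, 1, 0, 0, 0, 0, 0, -0.3, 1, 0, 0, 0, 0, 0, -0.3, 1, 0, 0, 0, 0, 0, -0.3, 1, 0, 0, 0, 0, 0, -0.3, 1, 0, 0, 0, 0, 0, -0.3, 1, 0, 0, 0, 0, 0, -0.3, 1, 0, 0, 0, 0, 0, -0.3, 1, 0, 0, 0, 0, 0, -0.3, 1, 0, 0, 0, 0, 0, -0.3, 1, 0, 0, 0, 0, 0, -0.3, 1, 0, 0, 0, 0, 0, -0.06, 1, 0, 0, 0, 0, 0, -0.06, 1, 0, 0, 0, 0, 0, -0.06, 1, 0, 0, 0, 0, 0, -0.06, 1, 0, 0, 0, 0, 0, 0, 1])

```text
time: 21.12
tool_pos: [0.554, -0.0179, 0.0307]
tcp_rot: [179.9, -0.0, -110.0]
ft_force: [0.0, 0.3, -1.0]
gripper_width: 0.011
grip_force: 98.1
```

servo_tool(motion=[0, 0, 0, 0, 0, -0.02, 1, 0, 0, 0, 0, 0, -0.02, 1, 0, 0, 0, 0, 0, 0, 1])

```text
time: 21.5
tool_pos: [0.554, -0.018, 0.0288]
tcp_rot: [180.0, -0.0, -110.0]
ft_force: [-1.5, -1.8, 3.5]
gripper_width: 0.0111
grip_force: 98.6
```

servo_tool(motion=[0, 0, 0, 0, 0, 0, 0.7, 0, 0, 0, 0, 0, 0, 0.7, 0, 0, 0, 0, 0, 0, 0, 0, 0, 0, 0, 0, 0, 0, 0, 0, 0, 0, 0, 0, 0, 0, 0, 0, 0, 0, 0.15, 0, 0, 0, 0, 0, 0, 0.3, 0, 0, 0, 0, 0, 0, 0.5, 0, 0, 0, 0, 0, 0, 0.5, 0, 0, 0, 0, 0, 0, 0.5, 0, 0, 0, 0, 0, 0, 0.5, 0, 0, 0, 0, 0, 0, 0.5, 0, 0, 0, 0, 0, 0, 0.5, 0])

```text
time: 23.12
tool_pos: [0.5537, -0.0177, 0.2032]
tcp_rot: [180.0, 0.0, -109.9]
ft_force: [0.4, 0.9, -0.2]
gripper_width: 0.0852
grip_force: 0.0
```

```bash
python3 st.py; python3 - <<'E'
from h import *
for n in('scene','top'):
    c=cam(n);W=cloud(c); q=W[(np.hypot(W[...,0]-.585,W[...,1]-.066)<.05)&(W[...,2]>.036)&(W[...,2]<.08)]; print(n,len(q),q.mean(0).round(4),np.percentile(q[:,2],[2,98]).round(4))
    q=W[(np.hypot(W[...,0]-.61,W[...,1]-.256)<.06)&(W[...,2]>.13)&(W[...,2]<.16)];print('flask',len(q),cv2.minEnclosingCircle((q[:,:2]*1e3).astype(np.float32)))
    q=W[(np.hypot(W[...,0]-.61,W[...,1]+.308)<.06)&(abs(W[...,2]-.09)<.006)];print('ring',len(q),cv2.minEnclosingCircle((q[:,:2]*1e3).astype(np.float32)))
E
```

```text
{'time': np.float64(23.125), 'joints': array([ 23.3569,  48.5852, -51.4842,  91.5736,  42.0926,  60.9894,
       120.0138]), 'tool_pos': array([ 0.5537, -0.0177,  0.2032]), 'tcp_rot': array([ 1.799611e+02,  2.030000e-02, -1.099394e+02])}
toolx [-0.341 -0.94  -0.   ] tooly [-0.94   0.341  0.001] toolz [-0.001  0.001 -1.   ] H [ 0.5537 -0.0177  0.2142]
scene 233 [0.5756 0.0644 0.0431] [0.0366 0.0491]
flask 199 ((611.0625, 255.32164001464844), 33.918453216552734)
ring 796 ((610.4979858398438, -307.48822021484375), 47.31891632080078)
top 231 [0.5859 0.0605 0.0439] [0.0363 0.0504]
flask 150 ((610.4921264648438, 255.72731018066406), 33.39048385620117)
ring 270 ((618.4096069335938, -312.95623779296875), 43.04817581176758)
```

Scoop stands on the bench, rim ≈0.047. Now over to the flask.

servo_tool(motion=[0, 0, -1, 0.07, 0.34, 0, 0, 0, 0, -1, 0.07, 0.34, 0, 0, 0, 0, -1, 0.07, 0.34, 0, 0, 0, 0, -1, 0.07, 0.34, 0, 0, 0, 0, -1, 0.07, 0.34, 0, 0, 0, 0, -1, 0.07, 0.34, 0, 0, 0, 0, -1, 0.07, 0.34, 0, 0, 0, 0, -1, 0.07, 0.34, 0, 0, 0, 0, -1, 0.07, 0.34, 0, 0, 0, 0, -1, 0.07, 0.34, 0, 0, 0, 0, -1, 0.07, 0.34, 0, 0, 0, 0, -1, 0.07, 0.34, 0, 0, 0, 0, -1, 0.07, 0.34, 0, 0, 0, 0, -1, 0.07, 0.34, 0, 0, 0, 0, -1, 0.07, 0.34, 0, 0, 0, 0, -1, 0.07, 0.34, 0, 0, 0, 0, 0, 0, 0, 0, 0])

```text
time: 25.35
tool_pos: [0.6094, 0.2554, 0.2012]
tcp_rot: [179.9, -0.0, 154.2]
ft_force: [0.4, 0.2, -1.0]
gripper_width: 0.0852
grip_force: 0.0
```

```bash
python3 st.py
```

```text
{'time': np.float64(25.35), 'joints': array([-16.1595,  52.0791, -23.2443,  67.0628,  20.0686,  64.6059,
        24.3136]), 'tool_pos': array([0.6094, 0.2554, 0.2012]), 'tcp_rot': array([ 1.799216e+02, -4.480000e-02,  1.541508e+02])}
toolx [-0.9    0.436  0.001] tooly [0.436 0.9   0.001] toolz [-0.     0.002 -1.   ] H [0.6094 0.2554 0.2122]
```

servo_tool(motion=[0, 0, 0, 0.02, 0, -0.2, 0, 0, 0, 0, 0, 0, -0.2, 0, 0, 0, 0, 0, 0, -0.2, 0, 0, 0, 0, 0, 0, -0.2, 0, 0, 0, 0, 0, 0, -0.2, 0, 0, 0, 0, 0, 0, -0.2, 0, 0, 0, 0, 0, 0, -0.2, 0, 0, 0, 0, 0, 0, -0.2, 0, 0, 0, 0, 0, 0, -0.2, 0, 0, 0, 0, 0, 0, -0.2, 0, 0, 0, 0, 0, 0, 0, 0, 0, 0, 0, 0, 0, 0, 1, 0, 0, 0, 0, 0, 0, 1, 0, 0, 0, 0, 0, 0, 1, 0, 0, 0, 0, 0, 0, 1, 0, 0, 0, 0, 0, 0, 1], force=80)

```text
time: 27.35
tool_pos: [0.6113, 0.2544, 0.1022]
tcp_rot: [179.9, 0.0, 154.0]
ft_force: [-0.5, -0.3, 5.9]
gripper_width: 0.0645
grip_force: 88.0
```

servo_tool(motion=[0, 0, 0, 0, 0, 0.05, 1, 0, 0, 0, 0, 0, 0.1, 1, 0, 0, 0, 0, 0, 0.2, 1, 0, 0, 0, 0, 0, 0.25, 1, 0, 0, 0, 0, 0, 0.3, 1, 0, 0, 0, 0, 0, 0.3, 1, 0, 0, 0, 0, 0, 0.3, 1, 0, 0, 0, 0, 0, 0.3, 1, 0, 0, 0, 0, 0, 0.3, 1, 0, 0, 0, 0, 0, 0.2, 1, 0, 0, 0, 0, 0, 0.1, 1, 0, 0, 0, 0, 0, 0, 1])

```text
time: 28.85
tool_pos: [0.611, 0.2541, 0.2213]
tcp_rot: [179.9, -0.0, 154.0]
ft_force: [-0.6, 0.9, -4.0]
gripper_width: 0.0642
grip_force: 88.6
```

```bash
python3 st.py; python3 - <<'E'
from h import *
t=arm.get_state()['tool_pos']
for n in('scene','top'):
    c=cam(n);W=cloud(c); px=c['pixels']
    q=W[(np.hypot(W[...,0]-t[0],W[...,1]-t[1])<.065)&(W[...,2]>.09)&(W[...,2]<t[2]-.03)]
    for a,b in((.1,.125),(.135,.17),(.17,.2)):
        r=q[(q[:,2]>a)&(q[:,2]<b)]
        if len(r)>5: print(n,a,b,len(r),np.percentile(r,[1,99],axis=0).round(4).tolist())
    if n=='scene': cv2.imwrite('pics/s9.png',cv2.resize(px[120:260,310:470],(640,560),interpolation=cv2.INTER_CUBIC))
E
```

```text
{'time': np.float64(28.85), 'joints': array([-16.0865,  51.077 , -23.4701,  65.1517,  19.5747,  67.3912,
        24.9199]), 'tool_pos': array([0.611 , 0.2541, 0.2213]), 'tcp_rot': array([ 1.799388e+02, -1.000000e-03,  1.540325e+02])}
toolx [-0.899  0.438  0.   ] tooly [0.438 0.899 0.001] toolz [ 0.     0.001 -1.   ] H [0.611  0.2541 0.2323]
scene 0.135 0.17 146 [[0.5736, 0.2103, 0.1377], [0.655, 0.2849, 0.1696]]
scene 0.17 0.2 436 [[0.572, 0.2111, 0.1705], [0.6544, 0.2913, 0.191]]
```

View pics/s9.png

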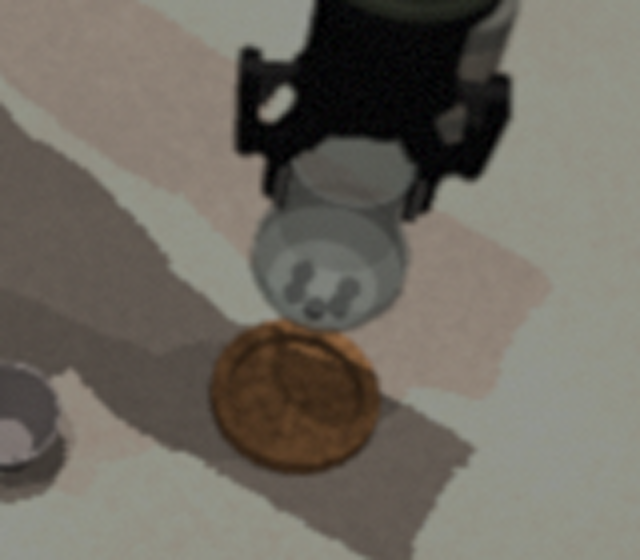

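Flask is held upright with all five balls at (320,290). Carry to the mixer.

servo_tool(motion=[0, 0, 0, 0, -0.3, 0, 1, 0, 0, 0, 0, -0.5, 0, 1, 0, 0, 0, 0, -0.7, 0, 1, 0, 0, 0, 0, -0.7, 0, 1, 0, 0, 0, 0, -0.7, 0, 1, 0, 0, 0, 0, -0.7, 0, 1, 0, 0, 0, 0, -0.7, 0, 1, 0, 0, 0, 0, -0.7, 0, 1, 0, 0, 0, 0, -0.7, 0, 1, 0, 0, 0, 0, -0.7, 0, 1, 0, 0, 0, 0, -0.7, 0, 1, 0, 0, 0, 0, -0.7, 0, 1, 0, 0, 0, 0, -0.7, 0, 1, 0, 0, 0, 0, -0.7, 0, 1, 0, 0, 0, 0, -0.7, 0, 1, 0, 0, 0, 0, -0.7, 0, 1, 0, 0, 0, 0, -0.4, 0, 1, 0, 0, 0, 0, -0.26, 0, 1, 0, 0, 0, 0, 0, 0, 1, 0, 0, 0, 0, 0, 0, 1])

```text
time: 31.45
tool_pos: [0.6111, -0.3079, 0.2213]
tcp_rot: [179.9, -0.0, 154.1]
ft_force: [0.5, 0.2, -3.3]
gripper_width: 0.0647
grip_force: 88.7
```

```bash
python3 st.py; python3 - <<'E'
from h import *
t=arm.get_state()['tool_pos']
c=cam('scene'); cv2.imwrite('pics/s10.png',cv2.resize(c['pixels'][190:330,90:250],(640,560),interpolation=cv2.INTER_CUBIC))
E
```

```text
{'time': np.float64(31.45), 'joints': array([ 33.8749,  54.0305, -27.4639,  58.4855,  22.9775,  72.2179,
        73.6108]), 'tool_pos': array([ 0.6111, -0.3079,  0.2213]), 'tcp_rot': array([ 1.799063e+02, -1.420000e-02,  1.540907e+02])}
toolx [-0.899  0.437  0.   ] tooly [0.437 0.899 0.002] toolz [ 0.     0.002 -1.   ] H [ 0.6111 -0.3079  0.2323]
```

servo_tool(motion=[0, 0, 0, -0.02, -0.01, -0.1, 1, 0, 0, 0, 0, 0, -0.15, 1, 0, 0, 0, 0, 0, -0.15, 1, 0, 0, 0, 0, 0, -0.15, 1, 0, 0, 0, 0, 0, -0.15, 1, 0, 0, 0, 0, 0, -0.1, 1, 0, 0, 0, 0, 0, -0.05, 1, 0, 0, 0, 0, 0, 0, 1])

```text
time: 32.5
tool_pos: [0.6101, -0.3094, 0.1789]
tcp_rot: [179.9, 0.0, 154.0]
ft_force: [-0.0, 0.6, -1.5]
gripper_width: 0.0643
grip_force: 88.7
```

servo_tool(motion=[0, 0, 0, 0, 0, -0.06, 1, 0, 0, 0, 0, 0, -0.06, 1, 0, 0, 0, 0, 0, -0.06, 1, 0, 0, 0, 0, 0, 0, 1, 0, 0, 0, 0, 0, 0, 1])

```text
time: 33.12
tool_pos: [0.6102, -0.3094, 0.1701]
tcp_rot: [179.9, 0.0, 154.0]
ft_force: [1.5, 0.6, 4.6]
gripper_width: 0.0644
grip_force: 89.3
```

servo_tool(motion=[0, 0, 0, 0, 0, -0.05, 1, 0, 0, 0, 0, 0, -0.05, 1, 0, 0, 0, 0, 0, -0.05, 1, 0, 0, 0, 0, 0, -0.03, 1, 0, 0, 0, 0, 0, 0, 1, 0, 0, 0, 0, 0, 0, 1])

```text
time: 33.88
tool_pos: [0.6104, -0.3095, 0.1616]
tcp_rot: [179.9, 0.1, 154.0]
ft_force: [1.7, -0.4, 10.5]
gripper_width: 0.0645
grip_force: 89.7
```

servo_tool(motion=[0, 0, 0, 0, 0, -0.02, 1, 0, 0, 0, 0, 0, -0.02, 1, 0, 0, 0, 0, 0, 0, 1, 0, 0, 0, 0, 0, 0, 1, 0, 0, 0, 0, 0, 0, 1])

```text
time: 34.5
tool_pos: [0.6106, -0.3095, 0.16]
tcp_rot: [179.9, 0.1, 154.0]
ft_force: [1.2, 0.3, 15.7]
gripper_width: 0.0643
grip_force: 90.3
```

```bash
python3 st.py; python3 - <<'E'
from h import *
c=cam('scene'); W=cloud(c); cv2.imwrite('pics/s11.png',cv2.resize(c['pixels'][200:320,100:240],(700,600),interpolation=cv2.INTER_CUBIC))
m=(W[...,2]>.062)&(W[...,2]<.095)&(c['pixels'].min(2)>85)&(np.hypot(W[...,0]-.61,W[...,1]+.308)<.055); q=W[m]; print('ring z',len(q),np.percentile(q[:,2],[10,50,90]).round(4))
E
```

```text
{'time': np.float64(34.5), 'joints': array([ 34.1949,  57.3377, -26.6504,  63.3707,  24.7008,  64.3447,
        71.8522]), 'tool_pos': array([ 0.6106, -0.3095,  0.16  ]), 'tcp_rot': array([1.799267e+02, 1.257000e-01, 1.540206e+02])}
toolx [-0.899  0.438 -0.002] tooly [0.438 0.899 0.001] toolz [ 0.003  0.    -1.   ] H [ 0.6105 -0.3095  0.171 ]
ring z 15 [0.0912 0.0931 0.0949]
```

View pics/s11.png

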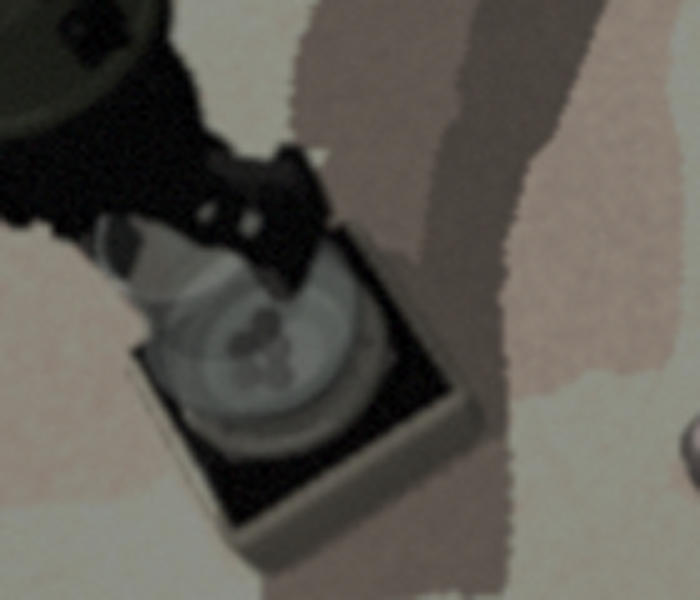

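Flask sits centred in the ring at (260,340) with the balls inside, and the ring is down on its stop: the force jumped to about 19 N net at 18 mm of travel. I'm handing it in.

```bash
python3 -c "from bench import arm; print(arm.sign_off())"
```

```text
the job is handed in; nothing more can be done
None
```

Job handed in at about 34.5 s, with no verdict returned: balls in the flask, empty scoop upright on the bench, flask held pressed in the ring, which is at its stop going by force and travel.

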